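Open a dial lock in its clamp nest and hold it up

ROBOT

A 7-joint arm with a two-finger parallel gripper is mounted at the origin on a cart in front of the work surface, level with it; the furniture and walls round the work are solid. World frame = base frame: x ahead of the robot, y to its left, z up, the work surface at z = 0. Lengths are in m, angles in rad, forces in N, time in s.
With the tool pointing down it reaches from about 0.425 to 0.975 m from the base axis. Payload 16.7 kg.
Tool frame: the origin (TCP) lies between the finger pads; the fingertips stand 11 mm ahead of it and the grasp point (between the pads) lies 8 mm behind it; x points along the fingers, y is the direction in which the jaws open and shut, and the axes are right-handed (so a half turn about x gives the same grasp; the last joint's range is limited). The gripper opens to 85 mm and grips with 20 to 120 N. Pads are 22 mm wide; open, the fingers measure 114 mm over their backs; the gripper's body (76 mm by 85 mm) begins 54 mm behind the grasp point. The pads swing forward as they close: fully open they stand 13 mm farther back than shut.
Start: joints at [1.179, 0.426, 0.074, 1.606, -0.034, 1.111, -0.067], TCP at [0.162, -0.655, 0.242] pointing down, gripper open.
Joint ranges: [-2.85, 2.85], [-0.5, 2.14], [-1.23, 1.37], [0.21, 2.46], [-1.02, 4.16], [0.16, 2.05], [-2.73, 2.73]. Speed limits (rad/s): [1.89, 1.89, 2.39, 2.39, 3.01, 3.01, 3.01].

INTERFACE

Orientations are given as a unit quaternion [w, x, y, z].
In Python, from workcell import ctrl, imaging, workorder gives the robot as it stands. The module is installed in compiled form; this text tells all that it offers.
- The arm moves only by the tool apply_moves, never from a script. Its argument "motion" is a list of rows, each an object with "xyz": the shift along the world's x, y, z in m, a list of three; "spin": the turn about the world's z in rad; "jaw": the closure, from -1 (fully open) to 1 (shut). In form: [{"xyz": [tx, ty, tz], "spin": spin, "jaw": jaw}, ...]. A call has 1 to 12 rows; each row is the pose to reach, as a shift and turn from the pose measured when the call began; what a row does not reach only later rows make up. A row lasts 1/10 s, in which the tool goes at most 50 mm and 8.59 degrees, less where a joint would pass 70% of its speed; a pose out of reach is approached as far as the arm can. A call with a gripper value outside its range is refused whole. The fingers move at their own pace and stop on an object; "newtons" is the grip in N (left out, the last holds). Time passes only in rows, so rows that repeat a pose let the fingers close. It gives the time, the measured TCP pose, the force and the opening at its end, in the units of the state.
- ctrl.get_state(): the state, without advancing time (a new reading comes with each control period).
- imaging.read_camera(name): name is "scene" or "top" or "wrist"; returns a dict with "img" (400x640x3 uint8, red, green, blue), "depth" (400x640 float32, m along the optical axis (not along the pixel's ray), 0 where there is no reading), "intrinsics" (3x3 intrinsics, pixels), "T" (4x4, takes a point from camera to world coordinates). Camera axes: x right, y up, looking along -z (the intrinsics and any distortion apply to the point x, -y, -z); pixel columns grow to the right and rows downward; lengths in m; the calibration is good to about 2 mm. A picture is of the moment at which its call begins.
- workorder.job_done(): hands the job in, once; it reports no verdict.
The state is a dict: "clock": time; "joint_pos": joint angles; "dq": joint speeds; "joint_torque": joint torques, N m; "tool_pos": TCP position; "tool_rot": TCP orientation; "force": force on the tool from outside, world axes, zero at the start; "moment": the same for the moment, N m; "opening": finger opening in m.
Only numpy, scipy, OpenCV 4.12 (cv2) and the standard library are available. Lean on these libraries where they do the work, as an engineer would, in place of code of your own. Each camera call takes 0.05 s, during which the arm holds its last target.

TASK

Check the combination lock in the nest: swing the red-handled clamp arm over onto the lock's steel tail so that it holds the lock down, turn the black dial clockwise through its clicks until its white pointer stands in the notch at the red mark, and pull the shackle fully out. Then swing the clamp arm all the way back, lift the opened lock level out of the nest and finish while still holding it in the gripper, dial up and shackle still out, about 12 cm above where it lay. Leave the other things on the bench alone.

Things in the scene. Friction and masses are not known exactly. Their poses are not given: they have to be found in the camera images.
- nest: Fixed check nest: aluminium base plate 145 x 168 x 12 mm lying on the bench, with low black lips (top at z = 21 mm) that locate the lock. Origin on the bench top (z = 0) under the middle of the seated lock's dial; z up. In its frame at zero yaw the shackle points to -y, the lock's tail to +y, and the clamp's hinge bracket (54 mm high) stands at +x, y = 50 mm; the nest's yaw varies by about 0.3 rad
- lock_center (a point): Loose combination lock, about 0.4 kg in all; this point lies on the dial's axis, half-way up the 34 mm high, 62 (x) x 70 (y) mm dark blue body, 29 mm above the bench when seated (underside on the 12 mm plate). Axes as the nest's. Behind the body, from y = 35 to 65 mm, a steel tail 62 mm wide and only 20 mm high (top at z = 32 mm when seated) on which the clamp bears. The lips leave the body's sides free from y = -15 to +40 mm
- dial_grip (a point): Middle of the black grip bar on the dial, 37 mm above lock_center (66 mm above the bench when seated). The bar is 12 mm thick, 40 mm long and 22 mm high and turns with the dial; it lies along this point's own y axis, so it is pinched along the point's x axis. It stands on a round drum 44 mm across and 10 mm high. A white line on the top of the bar runs from its middle to the pointer end, the point's -y end. The bar is strong enough to lift the lock by
- dial (a joint): Angle of the dial in rad, anticlockwise seen from above: 0 = pointer at the red mark (pointing along the lock's -y, to the shackle). It clicks into notches every 0.524 rad (30 degrees), centring itself when let go within a third of a notch; it takes less than 0.1 N m to pass a click. It starts one to three notches anticlockwise of the mark. Only in the notch at 0 does it free the shackle; it can be turned too far (to -1.1)
- shackle_bar (a point): Middle of the round 8 mm steel cross-bar of the U-shaped shackle, 29 mm above the bench; the bar runs along the lock's x, is straight for 27 mm and, shut, its axis lies 50 mm from the lock's front face (85 mm from the dial's axis). Inside the U it is 38 mm wide, and 36 mm lies free between the bar and the edge of the nest's plate; the bar overhangs the plate's front edge and there is only bench below it. It can be pinched from above or hooked from inside
- shackle (a joint): How far the shackle is pulled out, m: 0 = shut, 0.022 = fully out. It slides along the lock's -y against about 2 N of friction and stays where it is left; the dial blocks it (after 2 mm of play) unless it stands at the mark
- clamp_grip (a point): Middle of the free part of the clamp arm's red round handle, 12 mm thick, sticking out sideways (along the nest's +y) from the arm's end; free from y = 20 mm nearer the arm to 23 mm beyond this point. Its centre goes round the hinge at radius 100 mm. With the arm on the lock it is 42 mm above the bench and nest plate (12 mm) lies below it
- clamp_hinge (a point): Middle of the clamp's hinge, 42 mm above the bench; fixed to the nest, axes as the nest's. The arm swings about this point's y axis; the handle lies 45 mm to +y of it
- clamp (a joint): Clamp arm angle, rad: 0 = lying level across the lock's tail, pointing along the nest's -x; 1.571 = upright; 1.85 = tipped back over centre against its stop, where it starts. The handle's centre is at (-0.1 cos a, 0.045, 0.1 sin a) from clamp_hinge in the nest's axes. The arm has no spring: 0.35 kg of weight tips it to either side of upright and keeps it there (about 2 N at the handle)
- notebook: bystander: green notebook 210 x 152 x 16 mm lying at the left; leave alone
- powder_jar: bystander: jar with blue lid, 48 mm across, 55 mm high; origin under its middle; leave alone
- tape_roll: bystander: roll of masking tape 66 mm across, 20 mm high; leave alone
- glue_bottle: bystander: white bottle with black cap, 32 mm across, 80 mm high; leave alone
- green_pliers: bystander: pliers with green grips, 146 mm long, lying flat; leave alone
- wax_lump_box: bystander: beige block of wax 56 x 86 x 19 mm; leave alone

How it is judged:
By the outcome, as a careful person would: the job done as asked, in the order asked, and still so for the second after the job is handed in, while the arm keeps its last pose, push and grip.
It also fails if it takes over 72 s, if anything falls off the work surface, if the arm or the gripper's body presses on something with over 40 N, if the wrist force passes 120 N, or if a joint passes its speed limit or range.

## Working session

There is one attempt and no reset: what is moved stays moved. The work goes in short steps, Python scripts to look and compute and a tool call to move; the robot and the scene stay as the last step left them, time stands still between calls to the robot, and variables do not carry over. Pictures are saved under pics/ and viewed, and the job is handed in when it is done.

Besides the shell and the picture viewer there is one more tool, called as a command line: name --argument value ..., lists and objects as JSON in quotes. apply_moves: Moves the arm, as the interface text tells. Its arguments: {"type":"object","properties":{"motion":{"type":"array","items":{"type":"object","properties":{"xyz":{"type":"array","items":{"type":"number"}},"spin":{"type":"number"},"jaw":{"type":"number"}}}},"newtons":{"type":"number"}},"required":["motion"]}

```bash
mkdir -p pics; python3 - <<'E'
from workcell import ctrl, imaging
import cv2, numpy as np, pickle
s=ctrl.get_state(); print(s)
for n in ["scene","top","wrist"]:
    c=imaging.read_camera(n); pickle.dump(c,open(f"{n}0.pkl","wb"))
    cv2.imwrite(f"pics/{n}0.png",c["img"][...,::-1]); print(n,c["intrinsics"].tolist(),np.round(c["T"],3).tolist(), [k for k in c])
E
```

```text
{'clock': 0.0, 'joint_pos': array([ 1.1794808 ,  0.42674112,  0.07385045,  1.60663955, -0.03410295,
        1.11082143, -0.06712531]), 'dq': array([ 0.00072349,  0.00076628, -0.00017286, -0.00017988, -0.00029456,
        0.00032401, -0.00028878]), 'joint_torque': array([-3.10811147e-04, -9.49844456e+01,  3.76125410e+00, -4.63530493e+01,
        1.93097064e-02,  1.00160355e-02,  6.55985696e-05]), 'tool_pos': array([ 0.16151056, -0.65496098,  0.24159014]), 'tool_rot': array([-0.08479747, -0.70185517, -0.08573425,  0.7020387 ]), 'force': array([-0.42765585, -0.95958726,  0.95161475]), 'moment': array([-0.01203044, -0.02856509,  0.00308674]), 'opening': 0.08549750456742422}
scene [[457.70042639449974, 0.0, 322.12155441212053], [0.0, 457.70042639449974, 199.4283530986554], [0.0, 0.0, 1.0]] [[0.55, 0.634, -0.543, -0.486], [-0.835, 0.422, -0.352, -0.639], [0.006, 0.647, 0.762, 1.505], [0.0, 0.0, 0.0, 1.0]] ['img', 'depth', 'intrinsics', 'T']
top [[491.6400581304102, 0.0, 321.7696197216172], [0.0, 491.6400581304102, 196.4491211428155], [0.0, 0.0, 1.0]] [[0.384, 0.831, -0.401, -0.198], [-0.923, 0.348, -0.164, -0.278], [0.003, 0.433, 0.901, 1.667], [0.0, 0.0, 0.0, 1.0]] ['img', 'depth', 'intrinsics', 'T']
wrist [[322.1651519318781, 0.0, 321.08954186970954], [0.0, 322.1651519318781, 204.42801170501477], [0.0, 0.0, 1.0]] [[0.241, 0.922, 0.303, 0.239], [-0.971, 0.229, 0.075, -0.636], [0.0, -0.312, 0.95, 0.373], [0.0, 0.0, 0.0, 1.0]] ['img', 'depth', 'intrinsics', 'T']
```

View pics/scene0.png

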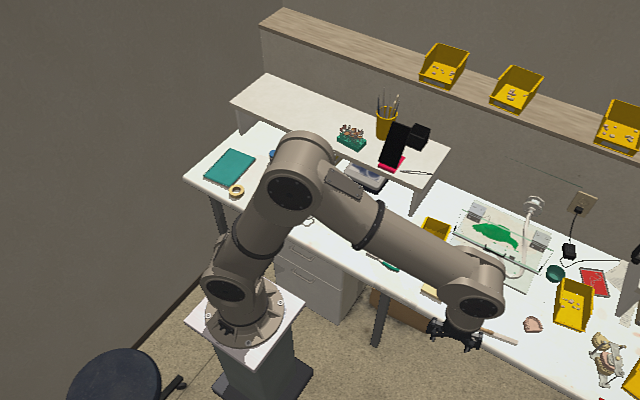

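View pics/top0.png

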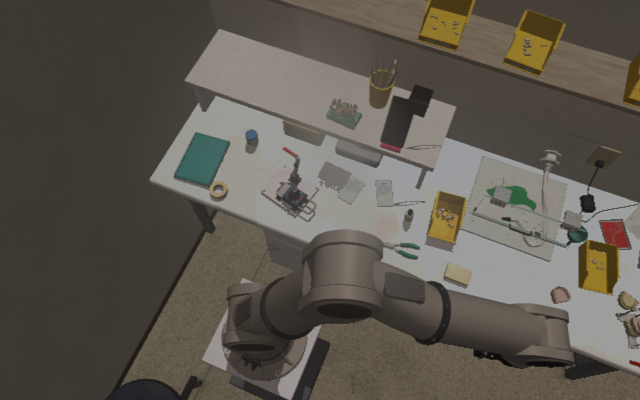

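View pics/wrist0.png

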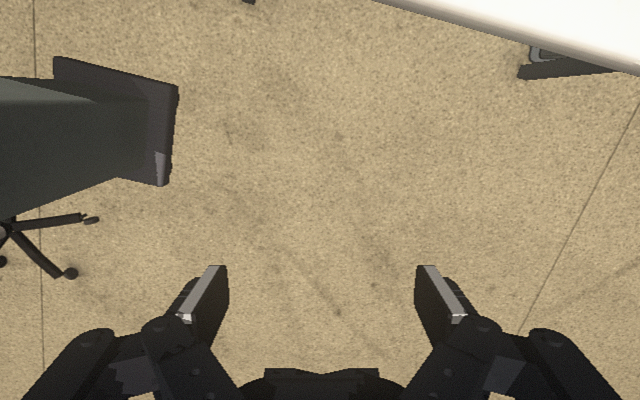

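The scene view has the arm hiding the nest. The top view shows the nest at about (290,190), with the red clamp handle at (290,152). I'll enlarge that area and measure it.

```bash
cat > h.py <<'E'
import numpy as np, cv2, pickle
def ray(c,u,v):
    K=c["intrinsics"];T=c["T"]
    d=np.array([(u-K[0,2])/K[0,0],-(v-K[1,2])/K[1,1],-1.0])
    return T[:3,3],T[:3,:3]@d
def onz(c,u,v,z):
    o,d=ray(c,u,v); return o+d*(z-o[2])/d[2]
def dep(c,u,v):
    o,d=ray(c,u,v); return o+d*c["depth"][int(round(v)),int(round(u))]
def proj(c,p):
    K=c["intrinsics"];T=c["T"]; q=T[:3,:3].T@(np.array(p)-T[:3,3])
    return K[0,0]*q[0]/-q[2]+K[0,2], K[1,1]*-q[1]/-q[2]+K[1,2]
def cloud(c):
    K=c["intrinsics"];T=c["T"];h,w=c["depth"].shape
    u,v=np.meshgrid(np.arange(w),np.arange(h)); d=c["depth"]
    P=np.stack([(u-K[0,2])/K[0,0]*d,-(v-K[1,2])/K[1,1]*d,-d],-1)
    return P@T[:3,:3].T+T[:3,3]
def red(c):
    hsv=cv2.cvtColor(c["img"],cv2.COLOR_RGB2HSV)
    return ((hsv[...,0]<8)|(hsv[...,0]>172))&(hsv[...,1]>140)&(hsv[...,2]>60)
E
python3 - <<'E'
from h import *
c=pickle.load(open("top0.pkl","rb"))
im=c["img"][130:240,230:350]
cv2.imwrite("pics/topz.png",cv2.resize(im,None,fx=6,fy=5.4,interpolation=cv2.INTER_CUBIC)[...,::-1])
P=cloud(c)
m=red(c); n,l,st,ce=cv2.connectedComponentsWithStats(m.astype(np.uint8))
for i in range(1,n):
    if st[i,4]>5: print(st[i],ce[i].round(1),np.median(P[l==i],0).round(3),P[l==i].min(0).round(3),P[l==i].max(0).round(3))
for u,v in [(290,190),(262,192),(251,137),(200,160),(219,189),(350,230)]: print(u,v,dep(c,u,v).round(3))
E
```

```text
[387 145  13   5  18] [393.3 147. ] [ 0.714 -0.17   0.221] [ 0.703 -0.19   0.214] [ 0.717 -0.147  0.233]
[284 148  11   7  12] [288.7 150.9] [0.601 0.179 0.143] [0.597 0.155 0.138] [0.609 0.2   0.148]
[601 222  28  25 424] [614.4 233.7] [ 0.81  -1.011  0.006] [-0.198 -1.065 -0.006] [ 0.869 -0.278  1.667]
[630 361  10   5  26] [634.7 362.8] [ 0.377 -1.134  0.013] [ 3.72e-01 -1.15e+00  1.00e-03] [ 0.386 -1.12   0.022]
290 190 [0.502 0.134 0.045]
262 192 [0.467 0.235 0.017]
251 137 [0.649 0.365 0.054]
200 160 [0.5   0.517 0.013]
219 189 [ 0.423  0.397 -0.003]
350 230 [ 0.122 -0.202  0.853]
```

View pics/topz.png

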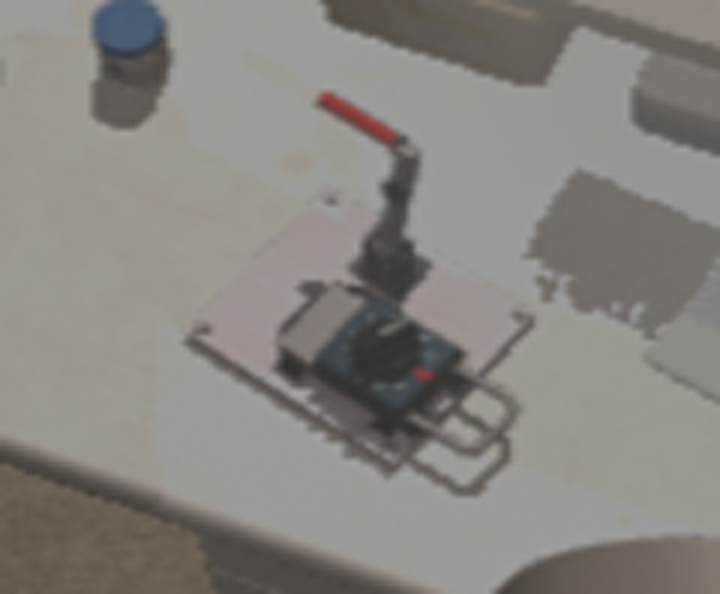

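```bash
python3 - <<'E'
from h import *
c=pickle.load(open("top0.pkl","rb"))
f=lambda x,y,z:onz(c,230+x/6-.5,130+y/5.4-.5,z)
C=[f(330,192,.012),f(188,338,.012),f(395,468,.012),f(533,313,.012)]
for p in C: print(p.round(3))
C=np.array(C)[:,:2]
print([np.linalg.norm(C[i]-C[(i+1)%4]).round(3) for i in range(4)], C.mean(0))
d=[(C[1]-C[2]),(C[0]-C[3])]
for e in d: print("yaw",np.arctan2(e[1],e[0])-np.pi/2)
d=[(C[0]-C[1]),(C[3]-C[2])]
for e in d: print("yaw",np.arctan2(e[1],e[0]))
P=cloud(c)
print("dial top",f(388,345,.077)); print("handle ends",f(320,97,.14),f(395,138,.14))
# shelf cloud
Z=P[...,2]; m=(Z>.06)&(Z<.5)&(P[...,0]>.3)
for xlo in np.arange(.5,.9,.05):
    k=m&(P[...,0]>xlo)&(P[...,0]<xlo+.05)&(P[...,1]>-.3)&(P[...,1]<.5)
    if k.any(): print(xlo.round(2),k.sum(),np.percentile(Z[k],[5,50,95]).round(3),np.percentile(P[...,1][k],[5,95]).round(3))
E
```

```text
[0.606 0.206 0.012]
[0.466 0.24  0.012]
[0.427 0.081 0.012]
[0.568 0.049 0.012]
[np.float64(0.144), np.float64(0.164), np.float64(0.145), np.float64(0.162)] [0.51675849 0.14391674]
yaw -0.2457815748027239
yaw -0.2412284009518273
yaw -0.23644283870211938
yaw -0.22413147089036156
dial top [0.48194486 0.10676303 0.077     ]
handle ends [0.60810904 0.2045343  0.14      ] [0.59653532 0.14994046 0.14      ]
0.5 5 [0.069 0.078 0.08 ] [0.1   0.109]
0.55 129 [0.064 0.118 0.147] [-0.295  0.177]
0.6 25 [0.061 0.141 0.147] [0.17  0.378]
0.65 698 [0.175 0.191 0.205] [-0.264  0.454]
0.7 3747 [0.09  0.201 0.27 ] [-0.266  0.441]
0.75 3012 [0.195 0.204 0.346] [-0.256  0.45 ]
0.8 2076 [0.195 0.201 0.355] [-0.269  0.462]
0.85 2611 [0.195 0.203 0.333] [-0.26   0.451]
```

The nest yaw is about -0.237 and the dial is near (0.49, 0.11). I'll move above it for a wrist-camera look.

apply_moves --motion '[{"xyz": [0.29, 0.3, 0.06], "spin": 0.1, "jaw": -1}, {"xyz": [0.29, 0.3, 0.06], "spin": 0.2, "jaw": -1}, {"xyz": [0.29, 0.3, 0.06], "spin": 0.3, "jaw": -1}, {"xyz": [0.29, 0.3, 0.06], "spin": 0.4, "jaw": -1}, {"xyz": [0.29, 0.3, 0.06], "spin": 0.5, "jaw": -1}, {"xyz": [0.29, 0.3, 0.06], "spin": 0.6, "jaw": -1}, {"xyz": [0.29, 0.3, 0.06], "spin": 0.7, "jaw": -1}, {"xyz": [0.29, 0.3, 0.06], "spin": 0.8, "jaw": -1}, {"xyz": [0.32, 0.45, 0.06], "spin": 0.9, "jaw": -1}, {"xyz": [0.32, 0.5, 0.06], "spin": 1.0, "jaw": -1}, {"xyz": [0.33, 0.6, 0.06], "spin": 1.09, "jaw": -1}, {"xyz": [0.33, 0.74, 0.06], "spin": 1.09, "jaw": -1}]'

```text
clock: 1.35
tool_pos: [0.4705, -0.1718, 0.3007]
tool_rot: [-0.438, -0.555, -0.438, 0.555]
force: [1.3, 0.5, 1.2]
opening: 0.0857
```

apply_moves --motion '[{"xyz": [0.02, 0.26, 0.0], "spin": 0.09, "jaw": -1}, {"xyz": [0.02, 0.26, 0.0], "spin": 0.09, "jaw": -1}, {"xyz": [0.02, 0.26, 0.0], "spin": 0.09, "jaw": -1}, {"xyz": [0.02, 0.26, 0.0], "spin": 0.09, "jaw": -1}, {"xyz": [0.02, 0.26, 0.0], "spin": 0.09, "jaw": -1}, {"xyz": [0.02, 0.26, 0.0], "spin": 0.09, "jaw": -1}, {"xyz": [0.02, 0.26, 0.0], "spin": 0.09, "jaw": -1}]'

```text
clock: 2.05
tool_pos: [0.4903, 0.0905, 0.3006]
tool_rot: [-0.463, -0.534, -0.464, 0.534]
force: [-0.1, -0.6, -0.4]
opening: 0.0852
```

```bash
cat > look.py <<'E'
import sys
from workcell import ctrl, imaging
from h import *
tag=sys.argv[1]
for n in sys.argv[2:]:
    c=imaging.read_camera(n); pickle.dump(c,open(f"{n}{tag}.pkl","wb")); cv2.imwrite(f"pics/{n}{tag}.png",c["img"][...,::-1])
s=ctrl.get_state(); q=s["tool_rot"]; from scipy.spatial.transform import Rotation as R
M=R.from_quat([q[1],q[2],q[3],q[0]]).as_matrix()
print(s["clock"],s["tool_pos"].round(4),"jaw axis ang",np.arctan2(M[1,1],M[0,1]).round(4),"x",M[:,0].round(3),"F",s["force"].round(1),"q7",s["joint_pos"].round(2),"op",s["opening"])
E
python3 look.py 1 wrist scene top
```

```text
2.2 [0.4906 0.0868 0.3005] jaw axis ang -0.1469 x [-0.001 -0.    -1.   ] F [-0.4 -0.2  0.1] q7 [ 0.29  0.13 -0.64  1.89  0.08  1.15 -0.53] op 0.0853584067431431
```

View pics/wrist1.png

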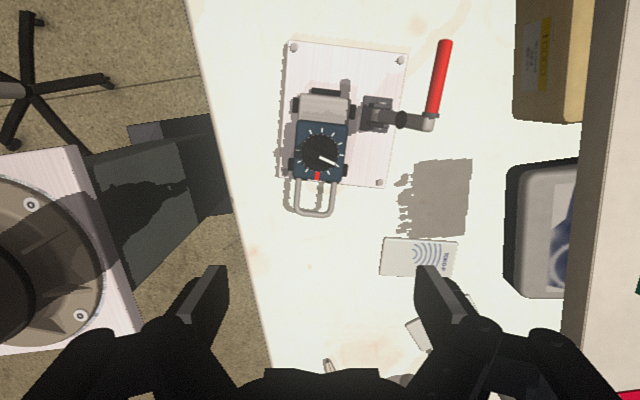

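View pics/scene1.png

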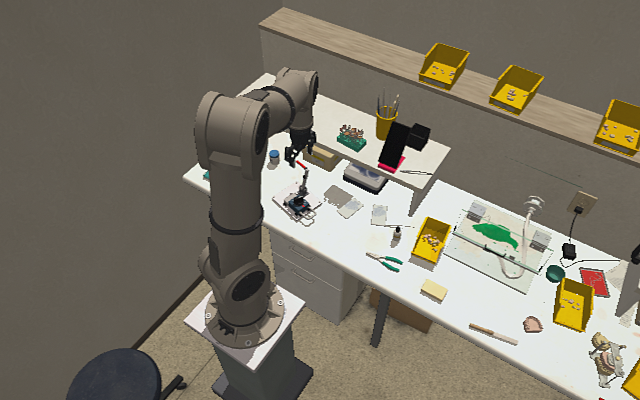

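The wrist view shows the dial at (320,152) with its pointer about 60° anticlockwise, which is 2 notches. The red mark is at (318,175), the shackle bar at (314,214), and the handle runs from (445,42) to (433,112). Next I'll measure these.

```bash
python3 - <<'E'
from h import *
c=pickle.load(open("wrist1.pkl","rb"))
im=c["img"][25:235,265:475]
z=cv2.resize(im,None,fx=2.85,fy=2.85,interpolation=cv2.INTER_CUBIC); cv2.imwrite("pics/wz1.png",z[...,::-1])
im=c["img"][110:225,270:370]
z=cv2.resize(im,None,fx=5.2,fy=5.2,interpolation=cv2.INTER_CUBIC); cv2.imwrite("pics/wz2.png",z[...,::-1])
P=cloud(c)
m=red(c); n,l,st,ce=cv2.connectedComponentsWithStats(m.astype(np.uint8))
for i in range(1,n):
    if st[i,4]>5: print(st[i],ce[i].round(1),np.median(P[l==i],0).round(4))
    if st[i,4]>400:
        q=P[l==i]; q=q[q[:,2]>.1]; mu=q.mean(0); U,S,V=np.linalg.svd(q-mu,full_matrices=False); t=(q-mu)@V[0]
        print("handle axis",V[0].round(3),mu.round(4),t.min(),t.max(), "ends",mu+V[0]*t.min(),mu+V[0]*t.max())
E
```

```text
[426  39  26  74 905] [438.8  75.4] [0.6006 0.1741 0.1431]
handle axis [ 0.264  0.963 -0.058] [0.6005 0.1736 0.1433] -0.04698319289268261 0.027811372898428898 ends [0.58806489 0.12836485 0.14599268] [0.60778346 0.2003816  0.14163456]
[315 172   5   8  36] [316.8 175.3] [0.4828 0.0822 0.0467]
[617 390  23  10 185] [629.7 394.8] [ 0.7475 -0.1277  0.2035]
```

View pics/wz1.png

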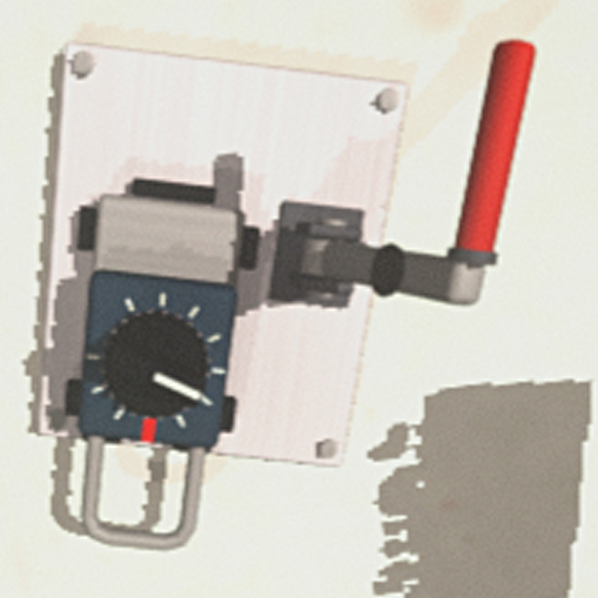

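View pics/wz2.png

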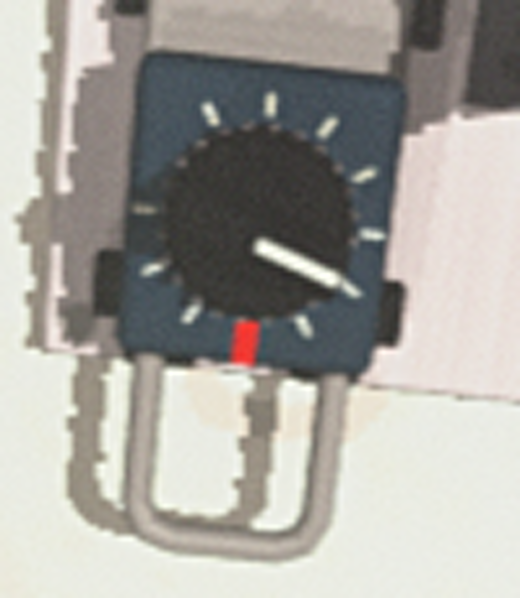

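```bash
python3 - <<'E'
from h import *
c=pickle.load(open("wrist1.pkl","rb")); P=cloud(c)
g=lambda x,y,z:onz(c,270+(x+.5)/5.2-.5,110+(y+.5)/5.2-.5,z)
g1=lambda x,y,z:onz(c,265+(x+.5)/2.85-.5,25+(y+.5)/2.85-.5,z)
a,b=g(258,247,.077),g(340,285,.077); print("dial ctr",a.round(4),"ptr end",b.round(4)); pa=np.arctan2(*(b-a)[[1,0]])
mk=g(245,343,.046); print("mark",mk.round(4)); 
B=[g(143,54,.046),g(403,82,.046),g(376,372,.046),g(121,350,.046)]
B=np.array(B); print("body",B.round(4).tolist(),B.mean(0), [np.linalg.norm(B[i]-B[(i+1)%4]).round(4) for i in range(4)])
S=[g(140,510,.029),g(320,530,.029),g(228,543,.031)]; print("shk",np.round(S,4).tolist())
C=np.array([g1(67,43,.012),g1(410,82,.012),g1(343,465,.012),g1(33,430,.012)]); print("plate",C.round(4).tolist(),C.mean(0).round(4),[np.linalg.norm(C[i]-C[(i+1)%4]).round(4) for i in range(4)])
for n,e in [("b01",B[1]-B[0]),("b32",B[2]-B[3]),("p01",C[1]-C[0]),("p32",C[2]-C[3])]: print(n,np.arctan2(e[1],e[0]).round(4))
for n,e in [("b30",B[0]-B[3]),("b21",B[1]-B[2]),("p21",C[1]-C[2]),("p30",C[0]-C[3])]: print(n,(np.arctan2(e[1],e[0])-np.pi/2).round(4))
print("ptr world",pa)
E
```

```text
dial ctr [0.49   0.1088 0.077 ] ptr end [0.5063 0.0982 0.077 ]
mark [0.4828 0.0814 0.046 ]
body [[0.4697, 0.1499, 0.046], [0.5265, 0.1357, 0.046], [0.5125, 0.0701, 0.046], [0.4536, 0.0838, 0.046]] [0.4905984  0.10989215 0.046     ] [np.float64(0.0586), np.float64(0.0671), np.float64(0.0605), np.float64(0.0681)]
shk [[0.4493, 0.0383, 0.029], [0.4939, 0.0266, 0.029], [0.4703, 0.027, 0.031]]
plate [[0.4715, 0.2398, 0.012], [0.6107, 0.2054, 0.012], [0.5701, 0.044, 0.012], [0.4277, 0.0812, 0.012]] [0.52   0.1426 0.012 ] [np.float64(0.1434), np.float64(0.1664), np.float64(0.1471), np.float64(0.1646)]
b01 -0.2442
b32 -0.2281
p01 -0.2427
p32 -0.2553
b30 -0.2397
b21 -0.2103
p21 -0.2466
p30 -0.2688
ptr world -0.5757489001405145
```

```bash
python3 - <<'E'
from h import *
c=pickle.load(open("wrist1.pkl","rb"))
g1=lambda x,y,z:onz(c,265+(x+.5)/2.85-.5,25+(y+.5)/2.85-.5,z)
O=np.array([.491,.1105]);y=-.24;ex=np.array([np.cos(y),np.sin(y)]);ey=np.array([-ex[1],ex[0]])
for n,p in [("out",g1(515,43,.138)),("in",g1(476,250,.138)),("brL",g1(310,205,.054)),("brR",g1(310,290,.054)),("base",g1(318,255,.012))]:
    d=p[:2]-O; print(n,p.round(4),"nest",(d@ex).round(4),(d@ey).round(4))
for n in ["top","scene"]:
    c2=pickle.load(open(n+"1.pkl","rb")); m=red(c2); nn,l,st,ce=cv2.connectedComponentsWithStats(m.astype(np.uint8))
    for i in range(1,nn):
        if st[i,4]>4:
            p=onz(c2,*ce[i],.138); d=p[:2]-O; print(n,st[i],p.round(3),(d@ex).round(4),(d@ey).round(4))
E
```

```text
out [0.6084 0.2007 0.138 ] nest 0.0926 0.1155
in [0.5953 0.1444 0.138 ] nest 0.0933 0.0578
brL [0.5586 0.1633 0.054 ] nest 0.0531 0.0674
brR [0.5557 0.1311 0.054 ] nest 0.058 0.0354
base [0.5666 0.1413 0.012 ] nest 0.0661 0.0479
top [389 145  11   5  15] [ 0.766 -0.166  0.138] 0.3327 -0.2028
top [601 222  28  25 422] [ 0.731 -0.954  0.138] 0.4864 -0.977
top [630 361  10   5  28] [ 0.334 -1.07   0.138] 0.1279 -1.1841
scene [399 156   4   6   7] [ 0.866 -0.157  0.138] 0.4276 -0.1706
scene [296 161   9   8  21] [0.602 0.176 0.138] 0.092 0.0895
scene [385 164   5   3   5] [ 0.797 -0.13   0.138] 0.3545 -0.1605
scene [395 165   5   6   8] [ 0.811 -0.169  0.138] 0.3771 -0.1955
scene [391 167   4   3   6] [ 0.795 -0.155  0.138] 0.3582 -0.1861
scene [582 270  26  25 358] [ 0.699 -0.983  0.138] 0.4619 -1.0132
scene [599 398   5   2   8] [ 0.306 -1.086  0.138] 0.1043 -1.2059
```

```bash
python3 - <<'E'
from h import *
for n in ["top1","scene1","wrist1"]:
    c=pickle.load(open(n+".pkl","rb")); P=cloud(c).reshape(-1,3)
    for y0 in [0,.1,.15,.2,.25,.3]:
        for z0,z1 in [(.03,.17),(.17,.23)]:
            k=(abs(P[:,1]-y0)<.02)&(P[:,2]>z0)&(P[:,2]<z1)&(P[:,0]>.63)&(P[:,0]<.9)
            if k.sum()>3: print(n,y0,(z0,z1),k.sum(),np.percentile(P[k,0],[0,2,10]).round(3),np.percentile(P[k,2],[50,98]).round(3))
E
```

```text
top1 0 (0.03, 0.17) 118 [0.729 0.73  0.733] [0.052 0.064]
top1 0 (0.17, 0.23) 483 [0.692 0.697 0.702] [0.203 0.229]
top1 0.1 (0.03, 0.17) 49 [0.73  0.731 0.735] [0.056 0.1  ]
top1 0.1 (0.17, 0.23) 448 [0.694 0.696 0.701] [0.201 0.226]
top1 0.15 (0.03, 0.17) 55 [0.703 0.729 0.731] [0.078 0.111]
top1 0.15 (0.17, 0.23) 343 [0.706 0.722 0.761] [0.2   0.208]
top1 0.2 (0.17, 0.23) 61 [0.843 0.845 0.86 ] [0.201 0.211]
top1 0.25 (0.17, 0.23) 59 [0.871 0.872 0.875] [0.201 0.21 ]
top1 0.3 (0.17, 0.23) 128 [0.695 0.696 0.701] [0.2   0.209]
scene1 0 (0.03, 0.17) 136 [0.711 0.73  0.733] [0.055 0.066]
scene1 0 (0.17, 0.23) 342 [0.694 0.697 0.701] [0.2   0.229]
scene1 0.1 (0.03, 0.17) 113 [0.727 0.729 0.735] [0.065 0.103]
scene1 0.1 (0.17, 0.23) 227 [0.695 0.696 0.7  ] [0.2   0.224]
scene1 0.15 (0.03, 0.17) 127 [0.725 0.728 0.73 ] [0.082 0.105]
scene1 0.15 (0.17, 0.23) 312 [0.694 0.697 0.703] [0.198 0.205]
scene1 0.2 (0.03, 0.17) 102 [0.725 0.728 0.732] [0.078 0.109]
scene1 0.2 (0.17, 0.23) 212 [0.697 0.743 0.759] [0.199 0.205]
scene1 0.25 (0.03, 0.17) 48 [0.729 0.729 0.731] [0.057 0.096]
scene1 0.25 (0.17, 0.23) 119 [0.788 0.795 0.815] [0.198 0.205]
scene1 0.3 (0.17, 0.23) 41 [0.696 0.696 0.699] [0.197 0.204]
wrist1 0 (0.03, 0.17) 1717 [0.734 0.735 0.736] [0.054 0.063]
wrist1 0 (0.17, 0.23) 3091 [0.698 0.699 0.7  ] [0.2   0.201]
wrist1 0.1 (0.03, 0.17) 486 [0.734 0.734 0.735] [0.088 0.102]
wrist1 0.1 (0.17, 0.23) 3226 [0.698 0.699 0.699] [0.199 0.201]
wrist1 0.15 (0.03, 0.17) 2653 [0.732 0.734 0.734] [0.088 0.103]
wrist1 0.15 (0.17, 0.23) 3210 [0.697 0.699 0.699] [0.197 0.201]
wrist1 0.2 (0.03, 0.17) 3058 [0.733 0.733 0.734] [0.088 0.103]
wrist1 0.2 (0.17, 0.23) 1803 [0.697 0.698 0.699] [0.192 0.201]
wrist1 0.25 (0.03, 0.17) 111 [0.733 0.734 0.734] [0.042 0.062]
```

apply_moves --motion '[{"xyz": [0.05, 0.04, -0.02], "spin": -0.05, "jaw": 0.0}, {"xyz": [0.09, 0.075, -0.04], "spin": -0.093, "jaw": 0.0}, {"xyz": [0.113, 0.094, -0.07], "spin": -0.093, "jaw": 0.0}, {"xyz": [0.113, 0.094, -0.1], "spin": -0.093, "jaw": 0.0}, {"xyz": [0.113, 0.094, -0.1], "spin": -0.093, "jaw": 0.0}, {"xyz": [0.113, 0.094, -0.1], "spin": -0.093, "jaw": 0.0}]'

```text
clock: 2.8
tool_pos: [0.6034, 0.1792, 0.2002]
tool_rot: [-0.436, -0.555, -0.437, 0.558]
force: [-0.9, -1.1, -0.2]
opening: 0.0429
```

```bash
python3 look.py 2 wrist
```

```text
2.85 [0.6039 0.1794 0.2016] jaw axis ang -0.2415 x [-0.001 -0.001 -1.   ] F [0.6 0.1 0.7] q7 [ 0.07  0.46 -0.61  1.72  0.3   1.06 -0.88] op 0.04263273131342819
```

View pics/wrist2.png

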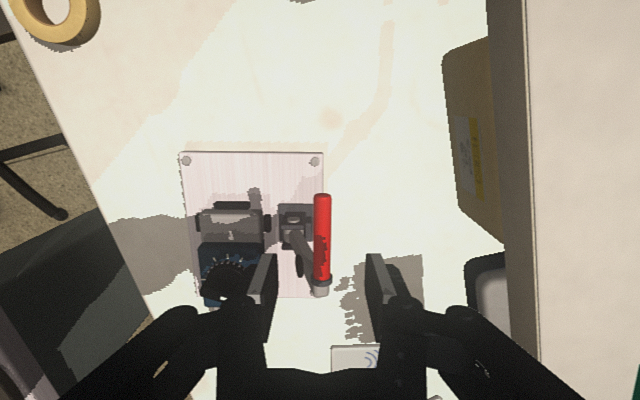

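The handle at (322,240) is centred between the fingers, so I'll descend and close on it.

apply_moves --motion '[{"xyz": [0.0, 0.002, -0.04], "spin": 0, "jaw": 0.0}, {"xyz": [0.0, 0.002, -0.07], "spin": 0, "jaw": 0.0}, {"xyz": [0.0, 0.002, -0.07], "spin": 0, "jaw": 0.0}, {"xyz": [0.0, 0.002, -0.07], "spin": 0, "jaw": 0.8}, {"xyz": [0.0, 0.002, -0.07], "spin": 0, "jaw": 0.8}, {"xyz": [0.0, 0.002, -0.07], "spin": 0, "jaw": 0.8}, {"xyz": [0.0, 0.002, -0.07], "spin": 0, "jaw": 0.8}]' --newtons 20

```text
clock: 3.55
tool_pos: [0.6044, 0.1816, 0.1343]
tool_rot: [0.436, 0.557, 0.436, -0.556]
force: [-6.3, -1.6, 11.8]
opening: 0.0112
```

```bash
python3 look.py 3 wrist
```

```text
3.6 [0.6044 0.1816 0.1343] jaw axis ang -0.2417 x [ 0.001 -0.001 -1.   ] F [-5.8 -2.7 12.9] q7 [ 0.05  0.53 -0.59  1.77  0.35  0.94 -0.93] op 0.01124899452535034
```

View pics/wrist3.png

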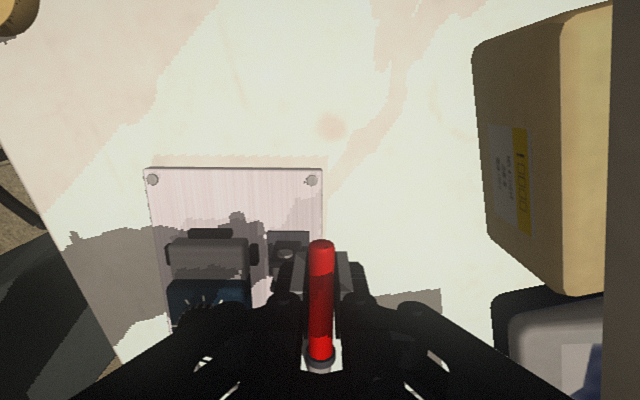

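The gripper is on the handle (opening 11 mm). Now I'll swing it along the arc, in two halves.

apply_moves --motion '[{"xyz": [-0.007, 0.002, 0.002], "spin": 0, "jaw": 0.8}, {"xyz": [-0.014, 0.0035, 0.003], "spin": 0, "jaw": 0.8}, {"xyz": [-0.029, 0.007, 0.004], "spin": 0, "jaw": 0.8}, {"xyz": [-0.043, 0.0105, 0.0025], "spin": 0, "jaw": 0.8}, {"xyz": [-0.06, 0.0145, -0.002], "spin": 0, "jaw": 0.8}, {"xyz": [-0.075, 0.0185, -0.0095], "spin": 0, "jaw": 0.8}, {"xyz": [-0.075, 0.0185, -0.0095], "spin": 0, "jaw": 0.8}]'

```text
clock: 4.3
tool_pos: [0.5268, 0.2013, 0.1248]
tool_rot: [-0.437, -0.556, -0.436, 0.556]
force: [-8.0, 1.9, 10.4]
opening: 0.0111
```

apply_moves --motion '[{"xyz": [-0.012, 0.002, -0.01], "spin": 0, "jaw": 0.8}, {"xyz": [-0.0235, 0.005, -0.022], "spin": 0, "jaw": 0.8}, {"xyz": [-0.0335, 0.0075, -0.037], "spin": 0, "jaw": 0.8}, {"xyz": [-0.0405, 0.009, -0.052], "spin": 0, "jaw": 0.8}, {"xyz": [-0.045, 0.0105, -0.07], "spin": 0, "jaw": 0.8}, {"xyz": [-0.0463, 0.0105, -0.086], "spin": 0, "jaw": 0.8}, {"xyz": [-0.0463, 0.0105, -0.087], "spin": 0, "jaw": 0.8}, {"xyz": [-0.0463, 0.0105, -0.087], "spin": 0, "jaw": 0.8}]'

```text
clock: 5.1
tool_pos: [0.4805, 0.2124, 0.0378]
tool_rot: [0.437, 0.556, 0.437, -0.556]
force: [-1.5, 3.9, -4.6]
opening: 0.0108
```

```bash
python3 look.py 4 wrist
```

```text
5.15 [0.4805 0.2124 0.038 ] jaw axis ang -0.2389 x [ 0.  0. -1.] F [-1.7  5.2 -2.9] q7 [-0.08  0.53 -0.56  2.06  0.45  0.67 -1.18] op 0.011107038018323136
```

View pics/wrist4.png

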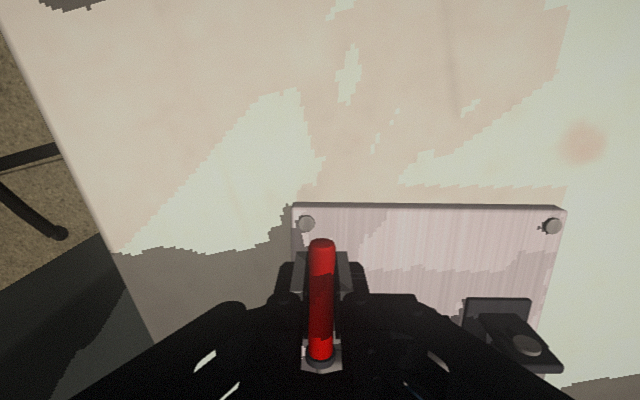

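apply_moves --motion '[{"xyz": [0, 0, -0.003], "spin": 0, "jaw": 0.8}, {"xyz": [0, 0, -0.003], "spin": 0, "jaw": 0.8}, {"xyz": [0, 0, 0], "spin": 0, "jaw": 0.2}, {"xyz": [0, 0, 0], "spin": 0, "jaw": 0.0}, {"xyz": [0, 0, 0.0], "spin": 0, "jaw": 0.0}, {"xyz": [0, 0, 0.04], "spin": 0, "jaw": 0.0}, {"xyz": [0, 0, 0.09], "spin": 0, "jaw": 0.0}, {"xyz": [0, -0.03, 0.14], "spin": 0, "jaw": 0.0}, {"xyz": [0, -0.08, 0.15], "spin": 0.14, "jaw": 0.0}, {"xyz": [0, -0.12, 0.15], "spin": 0.28, "jaw": 0.0}, {"xyz": [0, -0.15, 0.15], "spin": 0.42, "jaw": 0.0}, {"xyz": [0, -0.15, 0.15], "spin": 0.42, "jaw": 0.0}]'

```text
clock: 6.35
tool_pos: [0.4804, 0.0574, 0.188]
tool_rot: [0.544, 0.452, 0.543, -0.453]
force: [-1.0, 1.0, 0.6]
opening: 0.0425
```

```bash
python3 look.py 5 wrist; python3 - <<'E'
from h import *
c=pickle.load(open("wrist5.pkl","rb"))
E
```

```text
6.4 [0.4804 0.0585 0.188 ] jaw axis ang 0.1823 x [ 0.    -0.001 -1.   ] F [ 0.4 -1.2  0.4] q7 [ 0.38  0.25 -0.72  2.05  0.21  0.92 -0.26] op 0.04260419674233789
```

View pics/wrist5.png

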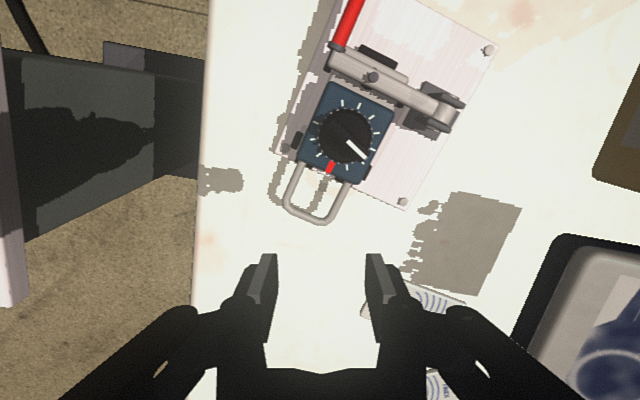

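```bash
python3 - <<'E'
from h import *
c=pickle.load(open("wrist5.pkl","rb"))
im=c["img"][70:235,270:410]
cv2.imwrite("pics/wz5.png",cv2.resize(im,None,fx=4,fy=4,interpolation=cv2.INTER_CUBIC)[...,::-1])
g=cv2.cvtColor(c["img"],cv2.COLOR_RGB2HSV)
m=((g[...,2]>150)&(g[...,1]<60)).astype(np.uint8); m[:, :300]=0
n,l,st,ce=cv2.connectedComponentsWithStats(m)
for i in range(1,n):
    x,y,w,h,a=st[i]
    if 310<ce[i][0]<385 and 95<ce[i][1]<185 and a<200:
        print(st[i],ce[i].round(1))
        if a>20:
            v,u=np.nonzero(l==i); q=np.array([onz(c,p,r,.0775)[:2] for p,r in zip(u,v)])
            mu=q.mean(0); V=np.linalg.svd(q-mu,full_matrices=False)[2][0]; t=(q-mu)@V
            print("line",mu,"dir",V,np.arctan2(V[1],V[0]),"ends",mu+V*t.min(),mu+V*t.max())
E
```

```text
[341 100   3   6  18] [342.  102.5]
[357 103   4   6  16] [358.5 105.5]
[368 115   7   5  16] [371.1 116.8]
[315 122   1   1   1] [315. 122.]
[317 123   1   1   1] [317. 123.]
[373 132   7   2  13] [376.2 132.5]
[310 138   5   3  10] [312.1 138.7]
[346 140  21  19 113] [356.2 149.2]
line [0.49766734 0.10492443] dir [ 0.85575417 -0.51738265] -0.5437895809267086 ends [0.48968667 0.10974948] [0.50586932 0.09996558]
[370 148   6   3  12] [372.2 149.1]
[316 153   6   4  12] [318.2 154.3]
[361 162   3   3   6] [362.3 162.7]
[346 164   2   6  11] [346.5 166.7]
```

View pics/wz5.png

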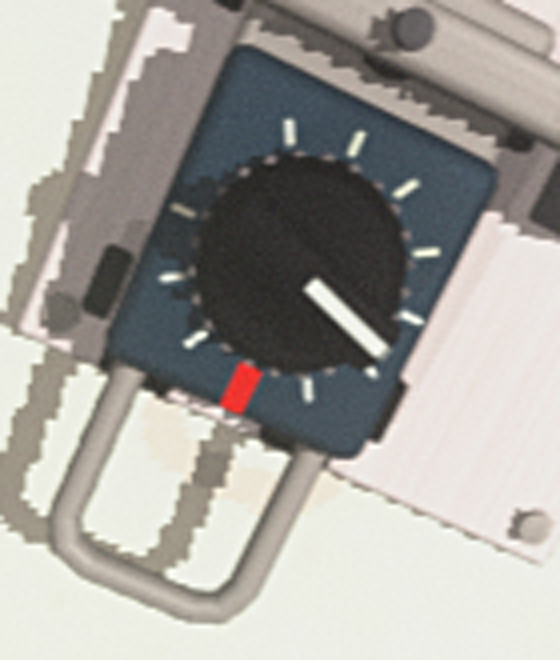

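The clamp arm lies across the tail and the dial line is clear: centre about (0.490, 0.110), pointer direction -0.55, so the dial is at about 1.26 rad, between ticks. I'll turn the jaws to match the bar and descend to just above it.

apply_moves --motion '[{"xyz": [0.01, 0.05, -0.01], "spin": 0.14, "jaw": 0.0}, {"xyz": [0.01, 0.0515, -0.02], "spin": 0.28, "jaw": 0.0}, {"xyz": [0.01, 0.0515, -0.03], "spin": 0.42, "jaw": 0.0}, {"xyz": [0.01, 0.0515, -0.04], "spin": 0.56, "jaw": 0.0}, {"xyz": [0.01, 0.0515, -0.05], "spin": 0.7, "jaw": 0.0}, {"xyz": [0.01, 0.0515, -0.06], "spin": 0.84, "jaw": 0.0}, {"xyz": [0.01, 0.0515, -0.08], "spin": 0.84, "jaw": 0.0}, {"xyz": [0.01, 0.0515, -0.08], "spin": 0.84, "jaw": 0.0}, {"xyz": [0.01, 0.0515, -0.08], "spin": 0.84, "jaw": 0.0}]'

```text
clock: 7.3
tool_pos: [0.4902, 0.1107, 0.1081]
tool_rot: [0.681, 0.192, 0.68, -0.192]
force: [0.2, -0.2, 0.4]
opening: 0.0427
```

```bash
python3 look.py 6 wrist
```

```text
7.35 [0.4906 0.1107 0.1086] jaw axis ang 1.0218 x [ 0.001 -0.001 -1.   ] F [ 0.2  0.4 -0.9] q7 [ 0.34  0.44 -0.84  2.07  0.45  0.82  0.26] op 0.04287316905538795
```

View pics/wrist6.png

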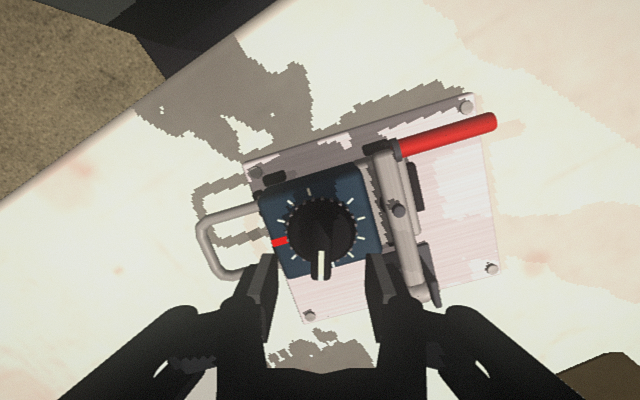

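The bar at (320,260) lines up with the jaws. Descend and pinch.

apply_moves --motion '[{"xyz": [0, 0, -0.02], "spin": 0, "jaw": 0.1}, {"xyz": [0, 0, -0.036], "spin": 0, "jaw": 0.1}, {"xyz": [0, 0, -0.036], "spin": 0, "jaw": 0.1}, {"xyz": [0, 0, -0.036], "spin": 0, "jaw": 0.8}, {"xyz": [0, 0, -0.036], "spin": 0, "jaw": 0.8}, {"xyz": [0, 0, -0.036], "spin": 0, "jaw": 0.8}, {"xyz": [0, 0, -0.036], "spin": 0, "jaw": 0.8}]' --newtons 30

```text
clock: 8.05
tool_pos: [0.4909, 0.1107, 0.0733]
tool_rot: [0.681, 0.192, 0.68, -0.192]
force: [-3.7, -0.9, 5.6]
opening: 0.0111
```

```bash
python3 look.py 7
```

```text
8.05 [0.4909 0.1107 0.0733] jaw axis ang 1.0217 x [ 0.002 -0.001 -1.   ] F [-3.7 -0.9  5.6] q7 [ 0.3   0.49 -0.79  2.09  0.52  0.76  0.2 ] op 0.011092554660154403
```

Now I'll turn it clockwise by 1.26 rad.

apply_moves --motion '[{"xyz": [0, 0, 0], "spin": -0.12, "jaw": 0.8}, {"xyz": [0, 0, 0], "spin": -0.24, "jaw": 0.8}, {"xyz": [0, 0, 0], "spin": -0.36, "jaw": 0.8}, {"xyz": [0, 0, 0], "spin": -0.48, "jaw": 0.8}, {"xyz": [0, 0, 0], "spin": -0.6, "jaw": 0.8}, {"xyz": [0, 0, 0], "spin": -0.72, "jaw": 0.8}, {"xyz": [0, 0, 0], "spin": -0.84, "jaw": 0.8}, {"xyz": [0, 0, 0], "spin": -0.96, "jaw": 0.8}, {"xyz": [0, 0, 0], "spin": -1.08, "jaw": 0.8}, {"xyz": [0, 0, 0], "spin": -1.2, "jaw": 0.8}, {"xyz": [0, 0, 0], "spin": -1.26, "jaw": 0.8}, {"xyz": [0, 0, 0], "spin": -1.26, "jaw": 0.8}]'

```text
clock: 9.25
tool_pos: [0.4907, 0.1106, 0.0734]
tool_rot: [-0.437, -0.556, -0.436, 0.557]
force: [0.6, -0.3, -4.2]
opening: 0.0108
```

```bash
python3 look.py 8 wrist
```

```text
9.3 [0.4908 0.1106 0.0734] jaw axis ang -0.2369 x [-0.    -0.003 -1.   ] F [ 0.3 -0.9 -4.3] q7 [ 0.07  0.42 -0.5   2.1   0.32  0.69 -0.88] op 0.011098039711477275
```

View pics/wrist8.png

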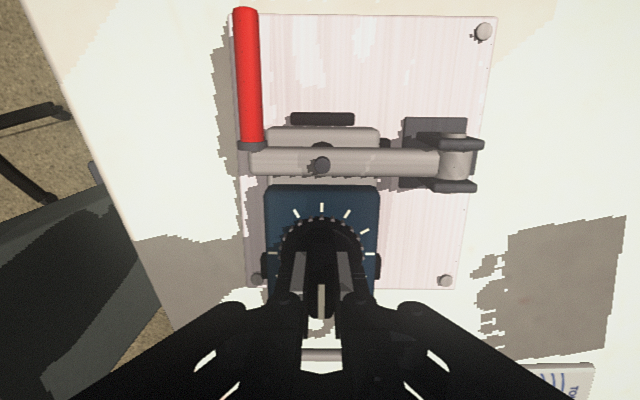

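apply_moves --motion '[{"xyz": [0, 0, 0], "spin": 0, "jaw": 0.3}, {"xyz": [0, 0, 0], "spin": 0, "jaw": 0.3}, {"xyz": [0, 0, 0.03], "spin": 0, "jaw": 0.3}, {"xyz": [0, 0, 0.07], "spin": 0.14, "jaw": 0.34}, {"xyz": [0, -0.02, 0.1], "spin": 0.28, "jaw": 0.34}, {"xyz": [-0.01, -0.04, 0.11], "spin": 0.42, "jaw": 0.34}, {"xyz": [-0.02, -0.06, 0.11], "spin": 0.56, "jaw": 0.34}, {"xyz": [-0.02, -0.083, 0.11], "spin": 0.7, "jaw": 0.34}, {"xyz": [-0.02, -0.083, 0.11], "spin": 0.84, "jaw": 0.34}, {"xyz": [-0.02, -0.083, 0.11], "spin": 0.98, "jaw": 0.34}, {"xyz": [-0.02, -0.083, 0.11], "spin": 1.12, "jaw": 0.34}, {"xyz": [-0.02, -0.083, 0.11], "spin": 1.26, "jaw": 0.34}]'

```text
clock: 10.5
tool_pos: [0.4709, 0.0275, 0.1837]
tool_rot: [0.683, 0.189, 0.68, -0.189]
force: [-0.2, -0.5, 0.3]
opening: 0.0284
```

apply_moves --motion '[{"xyz": [0, 0, 0], "spin": 0.14, "jaw": 0.34}, {"xyz": [0, 0, 0], "spin": 0.28, "jaw": 0.34}, {"xyz": [0, 0, 0], "spin": 0.31, "jaw": 0.34}, {"xyz": [0, 0, 0], "spin": 0.31, "jaw": 0.34}]'

```text
clock: 10.9
tool_pos: [0.471, 0.0274, 0.1838]
tool_rot: [0.703, 0.083, 0.701, -0.082]
force: [-0.0, 0.1, -0.1]
opening: 0.0285
```

```bash
python3 look.py 9 wrist
```

```text
10.95 [0.471  0.0274 0.1837] jaw axis ang 1.3362 x [ 0.003  0.    -1.   ] F [ 0.5 -0.3  0.2] q7 [ 0.53  0.25 -0.82  2.07  0.23  0.91  0.93] op 0.028126479893590173
```

View pics/wrist9.png

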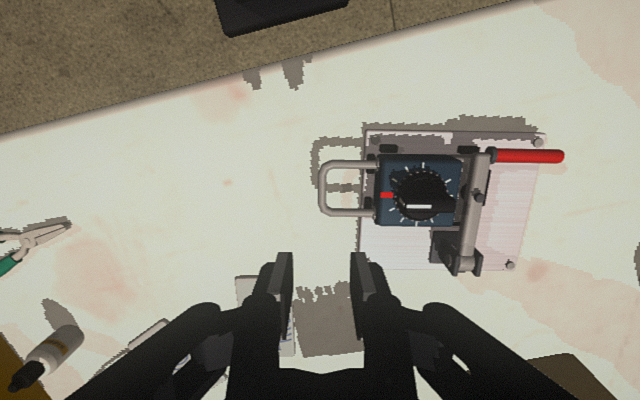

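```bash
cat > m.py <<'E'
import sys
from h import *
c=pickle.load(open(sys.argv[1],"rb")); x0,x1,y0,y1=map(int,sys.argv[2:6])
g=cv2.cvtColor(c["img"],cv2.COLOR_RGB2HSV)
m=((g[...,2]>150)&(g[...,1]<60)).astype(np.uint8)
n,l,st,ce=cv2.connectedComponentsWithStats(m)
for i in range(1,n):
    if x0<ce[i][0]<x1 and y0<ce[i][1]<y1 and 25<st[i,4]<400:
        v,u=np.nonzero(l==i); q=np.array([onz(c,p,r,.0775)[:2] for p,r in zip(u,v)])
        mu=q.mean(0); V=np.linalg.svd(q-mu,full_matrices=False)[2][0]; t=(q-mu)@V
        print(st[i],"dir",np.arctan2(V[1],V[0]),"ends",(mu+V*t.min()).round(4),(mu+V*t.max()).round(4))
E
python3 m.py wrist9.pkl 380 480 150 240
python3 - <<'E'
from h import *
c=pickle.load(open("wrist9.pkl","rb"))
im=c["img"][140:235,300:480]
cv2.imwrite("pics/wz9.png",cv2.resize(im,None,fx=4.4,fy=4.4,interpolation=cv2.INTER_CUBIC)[...,::-1])
P=cloud(c)
# shackle: points z 0.022-.04 outside the plate
k=(P[...,2]>.022)&(P[...,2]<.045)&(P[...,0]>.42)&(P[...,0]<.52)&(P[...,1]<.075)&(P[...,1]>-.02)
q=P[k]; ex=np.array([.9713,-.2377]);ey=np.array([.2377,.9713]); O=np.array([.4905,.1104])
d=q[:,:2]-O; a=d@ex;b=d@ey
print(k.sum(),"y min",np.percentile(b,[0,1,5]),"x",np.percentile(a,[1,99]),q[:,2].max())
kk=b<-.075; print(np.median(b[kk]),a[kk].min(),a[kk].max())
E
```

```text
[474 157  12  32 125] dir -0.2373020359731524 ends [0.4601 0.1516] [0.4832 0.146 ]
[407 205  24   3  72] dir -1.8042090521418654 ends [0.4896 0.1098] [0.4854 0.0922]
1361 y min [-0.08853694 -0.08846139 -0.08675663] x [-0.02760046  0.02600294] 0.04499458889939495
-0.08312687483312081 -0.027600418312694167 0.025551604249547274
```

View pics/wz9.png

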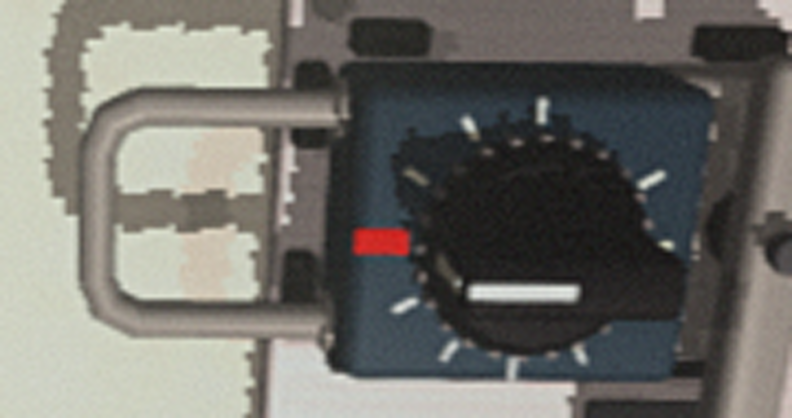

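The pointer direction is -1.804 against -1.811 for the mark, so the dial is in the 0 notch. The shackle bar is at nest y=-85 mm. Descend and pinch it.

apply_moves --motion '[{"xyz": [-0.001, 0, -0.05], "spin": 0, "jaw": 0.34}, {"xyz": [-0.001, 0, -0.1], "spin": 0, "jaw": 0.34}, {"xyz": [-0.001, 0, -0.13], "spin": 0, "jaw": 0.34}, {"xyz": [-0.001, 0, -0.15], "spin": 0, "jaw": 0.34}, {"xyz": [-0.001, 0, -0.161], "spin": 0, "jaw": 0.34}, {"xyz": [-0.001, 0, -0.161], "spin": 0, "jaw": 0.34}, {"xyz": [-0.001, 0, -0.161], "spin": 0, "jaw": 0.9}, {"xyz": [-0.001, 0, -0.161], "spin": 0, "jaw": 0.9}, {"xyz": [-0.001, 0, -0.161], "spin": 0, "jaw": 0.9}, {"xyz": [-0.001, 0, -0.161], "spin": 0, "jaw": 0.9}]' --newtons 30

```text
clock: 11.95
tool_pos: [0.4708, 0.0274, 0.0236]
tool_rot: [0.704, 0.083, 0.7, -0.083]
force: [0.3, 0.7, 6.9]
opening: 0.0069
```

apply_moves --motion '[{"xyz": [-0.0012, -0.0049, 0], "spin": 0, "jaw": 0.9}, {"xyz": [-0.0024, -0.0097, 0], "spin": 0, "jaw": 0.9}, {"xyz": [-0.0036, -0.0146, 0], "spin": 0, "jaw": 0.9}, {"xyz": [-0.0048, -0.0195, 0], "spin": 0, "jaw": 0.9}, {"xyz": [-0.006, -0.0243, 0], "spin": 0, "jaw": 0.9}, {"xyz": [-0.006, -0.0243, 0], "spin": 0, "jaw": 0.9}, {"xyz": [-0.006, -0.0243, 0], "spin": 0, "jaw": 0.9}]'

```text
clock: 12.65
tool_pos: [0.4653, 0.0052, 0.0238]
tool_rot: [0.705, 0.084, 0.7, -0.081]
force: [1.7, 16.8, -1.0]
opening: 0.0066
```

It moved about 22 mm and came up against the stop with 17 N. I'll release, rise and check.

apply_moves --motion '[{"xyz": [0, 0, 0], "spin": 0, "jaw": 0.5}, {"xyz": [0, 0, 0], "spin": 0, "jaw": 0.4}, {"xyz": [0, 0, 0], "spin": 0, "jaw": 0.4}, {"xyz": [0, 0, 0.04], "spin": 0, "jaw": 0.4}, {"xyz": [0, 0, 0.09], "spin": 0, "jaw": 0.4}, {"xyz": [0, 0, 0.14], "spin": -0.14, "jaw": 0.4}, {"xyz": [0.005, 0.02, 0.16], "spin": -0.28, "jaw": 0.4}, {"xyz": [0.005, 0.02, 0.16], "spin": -0.42, "jaw": 0.2}, {"xyz": [0.005, 0.02, 0.16], "spin": -0.56, "jaw": 0.0}]'

```text
clock: 13.55
tool_pos: [0.4706, 0.025, 0.1847]
tool_rot: [0.655, 0.276, 0.648, -0.274]
force: [-0.5, -0.3, -1.3]
opening: 0.0427
```

```bash
python3 look.py 10 wrist
```

```text
13.6 [0.4703 0.0248 0.1842] jaw axis ang 0.7618 x [ 0.008 -0.002 -1.   ] F [-0.4 -0.1  0.1] q7 [ 0.47  0.23 -0.74  2.08  0.2   0.89  0.38] op 0.042782017458399435
```

View pics/wrist10.png

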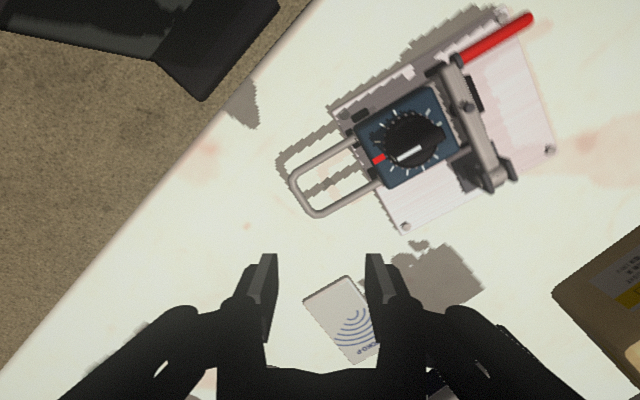

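```bash
python3 m.py wrist10.pkl 380 440 120 180
python3 - <<'E'
from h import *
c=pickle.load(open("wrist10.pkl","rb"));P=cloud(c)
k=(P[...,2]>.022)&(P[...,2]<.045)&(P[...,0]>.40)&(P[...,0]<.52)&(P[...,1]<.075)&(P[...,1]>-.04)
q=P[k]; ex=np.array([.9713,-.2377]);ey=np.array([.2377,.9713]); O=np.array([.4905,.1104])
d=q[:,:2]-O; a=d@ex;b=d@ey
print(k.sum(),"y min",np.percentile(b,[0,1,5])); kk=b<-.095; print(a[kk].min(),a[kk].max())
r=red(c)[:80]; n,l,st,ce=cv2.connectedComponentsWithStats(r.astype(np.uint8))
for i in range(1,n):
    if st[i,4]>100:
        p=onz(c,*ce[i],.044); d=p[:2]-O; print("handle",ce[i],d@ex,d@ey,np.median(P[:80][l==i],0))
E
```

```text
[397 145  24  16 114] dir -1.823020861198148 ends [0.4905 0.1088] [0.4858 0.0905]
1742 y min [-0.11209983 -0.11111695 -0.10909444]
-0.02765338927411154 0.02627323685604183
handle [495.84952978  37.46812957] -0.03326128714537996 0.09005326998439893 [0.47888982 0.20445371 0.04695322]
```

The shackle is out 23 mm by depth (bar edge went from -88.5 to -111.5 mm) and the pointer is still at the mark. Back to the clamp handle.

apply_moves --motion '[{"xyz": [0.01, 0.04, 0], "spin": -0.14, "jaw": 0.0}, {"xyz": [0.01, 0.08, 0], "spin": -0.28, "jaw": 0.0}, {"xyz": [0.01, 0.12, 0], "spin": -0.42, "jaw": 0.0}, {"xyz": [0.01, 0.16, 0], "spin": -0.56, "jaw": 0.0}, {"xyz": [0.01, 0.188, 0], "spin": -0.7, "jaw": 0.0}, {"xyz": [0.01, 0.188, -0.02], "spin": -0.84, "jaw": 0.0}, {"xyz": [0.01, 0.188, -0.04], "spin": -0.98, "jaw": 0.0}, {"xyz": [0.01, 0.188, -0.06], "spin": -1.0, "jaw": 0.0}, {"xyz": [0.01, 0.188, -0.06], "spin": -1.0, "jaw": 0.0}]'

```text
clock: 14.5
tool_pos: [0.4789, 0.2119, 0.122]
tool_rot: [-0.44, -0.553, -0.435, 0.558]
force: [-0.8, 0.0, 0.6]
opening: 0.0424
```

```bash
python3 look.py 11 wrist
```

```text
14.55 [0.4796 0.2123 0.1234] jaw axis ang -0.2343 x [ 0.001 -0.009 -1.   ] F [ 0.1  0.5 -0.1] q7 [-0.06  0.39 -0.58  2.02  0.3   0.82 -1.05] op 0.042638895615588264
```

View pics/wrist11.png

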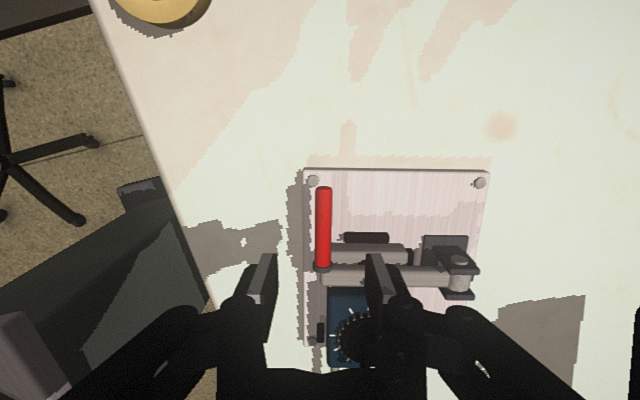

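apply_moves --motion '[{"xyz": [0.001, 0, -0.045], "spin": 0, "jaw": 0.0}, {"xyz": [0.001, 0, -0.084], "spin": 0, "jaw": 0.0}, {"xyz": [0.001, 0, -0.084], "spin": 0, "jaw": 0.0}, {"xyz": [0.001, 0, -0.084], "spin": 0, "jaw": 0.8}, {"xyz": [0.001, 0, -0.084], "spin": 0, "jaw": 0.8}, {"xyz": [0.001, 0, -0.084], "spin": 0, "jaw": 0.8}, {"xyz": [0.001, 0, -0.084], "spin": 0, "jaw": 0.8}]' --newtons 25

```text
clock: 15.25
tool_pos: [0.4808, 0.2132, 0.0417]
tool_rot: [-0.441, -0.554, -0.436, 0.556]
force: [-7.2, 2.7, 7.4]
opening: 0.0109
```

apply_moves --motion '[{"xyz": [0.0015, -0.0005, 0.017], "spin": 0, "jaw": 0.8}, {"xyz": [0.006, -0.0015, 0.034], "spin": 0, "jaw": 0.8}, {"xyz": [0.013, -0.003, 0.05], "spin": 0, "jaw": 0.8}, {"xyz": [0.023, -0.0055, 0.0645], "spin": 0, "jaw": 0.8}, {"xyz": [0.0345, -0.0085, 0.0765], "spin": 0, "jaw": 0.8}, {"xyz": [0.049, -0.012, 0.0865], "spin": 0, "jaw": 0.8}, {"xyz": [0.0635, -0.0155, 0.094], "spin": 0, "jaw": 0.8}, {"xyz": [0.0805, -0.0195, 0.0985], "spin": 0, "jaw": 0.8}, {"xyz": [0.097, -0.0235, 0.1], "spin": 0, "jaw": 0.8}, {"xyz": [0.11, -0.027, 0.099], "spin": 0, "jaw": 0.8}, {"xyz": [0.124, -0.0305, 0.0955], "spin": 0, "jaw": 0.8}, {"xyz": [0.125, -0.0305, 0.095], "spin": 0, "jaw": 0.8}]'

```text
clock: 16.45
tool_pos: [0.605, 0.1831, 0.1372]
tool_rot: [-0.44, -0.553, -0.436, 0.556]
force: [-18.4, -0.7, 17.7]
opening: 0.0105
```

The arm is against its stop (-18 N in x). Release, lift clear and look.

apply_moves --motion '[{"xyz": [0, 0, 0], "spin": 0, "jaw": 0.3}, {"xyz": [0, 0, 0], "spin": 0, "jaw": 0.0}, {"xyz": [0, 0, 0.0], "spin": 0, "jaw": 0.0}, {"xyz": [0, 0, 0.04], "spin": 0, "jaw": 0.0}, {"xyz": [0, 0, 0.08], "spin": 0, "jaw": 0.0}, {"xyz": [-0.04, -0.02, 0.08], "spin": 0, "jaw": 0.0}, {"xyz": [-0.08, -0.05, 0.08], "spin": 0, "jaw": 0.0}, {"xyz": [-0.115, -0.073, 0.05], "spin": 0, "jaw": 0.0}, {"xyz": [-0.115, -0.11, 0.03], "spin": 0, "jaw": 0.0}, {"xyz": [-0.115, -0.11, 0.03], "spin": 0, "jaw": 0.0}]'

```text
clock: 17.45
tool_pos: [0.4881, 0.0682, 0.1654]
tool_rot: [-0.439, -0.553, -0.435, 0.559]
force: [0.0, 0.5, 0.2]
opening: 0.0426
```

```bash
python3 look.py 12 wrist
```

```text
17.5 [0.4893 0.0707 0.1667] jaw axis ang -0.2363 x [-0.001 -0.009 -1.   ] F [ 0.5 -0.4 -0. ] q7 [ 0.22  0.27 -0.57  2.05  0.2   0.88 -0.7 ] op 0.04257927808419744
```

View pics/wrist12.png

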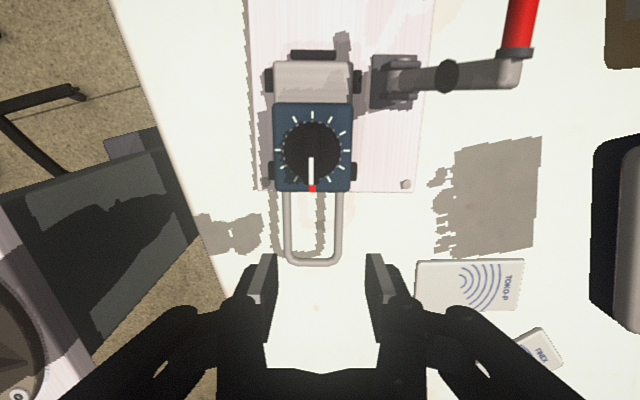

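The clamp is back, the shackle is out and the pointer is on the red mark (311,188). I'll grip the dial bar to lift.

apply_moves --motion '[{"xyz": [0.002, 0.042, -0.02], "spin": -0.003, "jaw": 0.1}, {"xyz": [0.002, 0.042, -0.06], "spin": -0.003, "jaw": 0.1}, {"xyz": [0.002, 0.042, -0.085], "spin": -0.003, "jaw": 0.1}, {"xyz": [0.002, 0.042, -0.095], "spin": -0.003, "jaw": 0.1}, {"xyz": [0.002, 0.042, -0.095], "spin": -0.003, "jaw": 0.1}, {"xyz": [0.002, 0.042, -0.095], "spin": -0.003, "jaw": 0.8}, {"xyz": [0.002, 0.042, -0.095], "spin": -0.003, "jaw": 0.8}, {"xyz": [0.002, 0.042, -0.095], "spin": -0.003, "jaw": 0.8}, {"xyz": [0.002, 0.042, -0.095], "spin": -0.003, "jaw": 0.8}]' --newtons 80

```text
clock: 18.4
tool_pos: [0.4922, 0.113, 0.0731]
tool_rot: [-0.439, -0.555, -0.434, 0.558]
force: [-2.5, 0.9, 7.4]
opening: 0.0099
```

```bash
python3 look.py 13 wrist
```

```text
18.45 [0.4922 0.113  0.0731] jaw axis ang -0.2395 x [ 0.001 -0.008 -1.   ] F [-1.8  0.4  5.9] q7 [ 0.09  0.43 -0.53  2.09  0.35  0.7  -0.91] op 0.010086165509262682
```

View pics/wrist13.png

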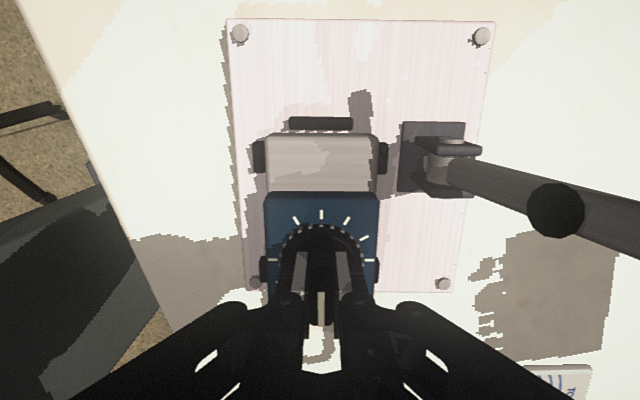

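apply_moves --motion '[{"xyz": [0, 0, 0.008], "spin": 0, "jaw": 0.8}, {"xyz": [0, 0, 0.018], "spin": 0, "jaw": 0.8}, {"xyz": [0, 0, 0.03], "spin": 0, "jaw": 0.8}, {"xyz": [0, 0, 0.045], "spin": 0, "jaw": 0.8}, {"xyz": [0, 0, 0.06], "spin": 0, "jaw": 0.8}, {"xyz": [0, 0, 0.075], "spin": 0, "jaw": 0.8}, {"xyz": [0, 0, 0.09], "spin": 0, "jaw": 0.8}, {"xyz": [0, 0, 0.105], "spin": 0, "jaw": 0.8}, {"xyz": [0, 0, 0.115], "spin": 0, "jaw": 0.8}, {"xyz": [0, 0, 0.12], "spin": 0, "jaw": 0.8}, {"xyz": [0, 0, 0.12], "spin": 0, "jaw": 0.8}, {"xyz": [0, 0, 0.12], "spin": 0, "jaw": 0.8}]'

```text
clock: 19.65
tool_pos: [0.4919, 0.1129, 0.1926]
tool_rot: [-0.439, -0.554, -0.434, 0.558]
force: [-0.0, 0.2, -2.9]
opening: 0.0101
```

```bash
python3 look.py 14 wrist scene top; python3 - <<'E'
from h import *
for n,(a,b,x,y) in {"scene":(150,240,250,370),"top":(120,240,230,350)}.items():
    c=pickle.load(open(n+"14.pkl","rb")); cv2.imwrite(f"pics/{n}14z.png",cv2.resize(c["img"][a:b,x:y],None,fx=5,fy=5,interpolation=cv2.INTER_CUBIC)[...,::-1])
c=pickle.load(open("wrist14.pkl","rb"));P=cloud(c)
ex=np.array([.9713,-.2377]);ey=np.array([.2377,.9713]); O=np.array([.4922-.003*.2377,.1106])
d=P[...,:2]-O; a=d@ex;b=d@ey
for nm,k in {"body":(abs(a)<.028)&(b>.026)&(b<.033)&(P[...,2]>.12),"tail":(abs(a)<.028)&(b>.038)&(b<.063)&(P[...,2]>.1)}.items():
    q=P[k]; A=np.c_[a[k],b[k],np.ones(k.sum())]; print(nm,k.sum(),np.linalg.lstsq(A,q[:,2],rcond=None)[0].round(4),np.median(q[:,2]))
E
```

```text
19.8 [0.4919 0.113  0.1925] jaw axis ang -0.2394 x [-0.    -0.008 -1.   ] F [ 0.2 -1.2 -3.2] q7 [ 0.17  0.26 -0.6   2.    0.19  0.94 -0.77] op 0.01029019558352947
body 1819 [-0.0186 -0.9811  0.1932] 0.16477505459876068
tail 4900 [-0.0094 -0.0527  0.154 ] 0.15145716417290514
```

View pics/wrist14.png

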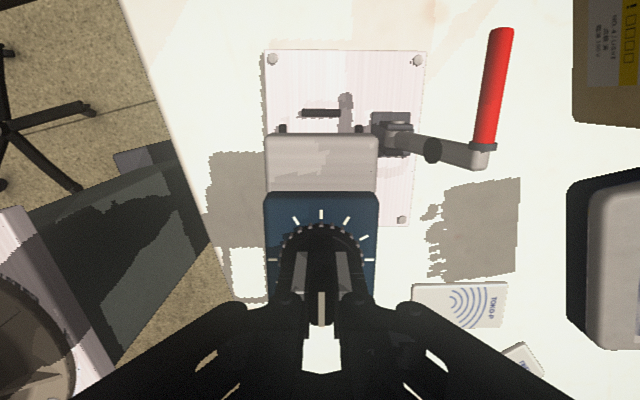

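View pics/scene14z.png

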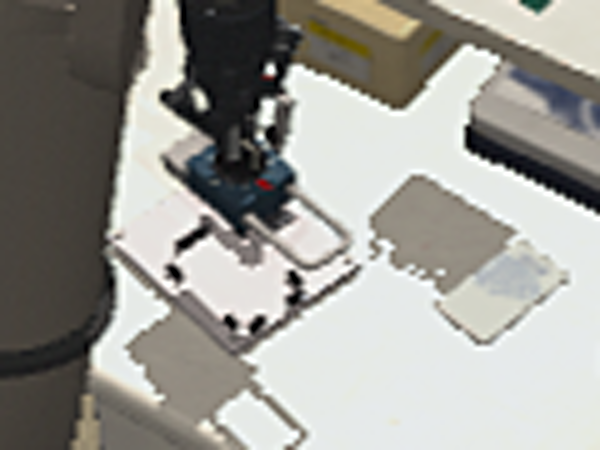

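View pics/top14z.png

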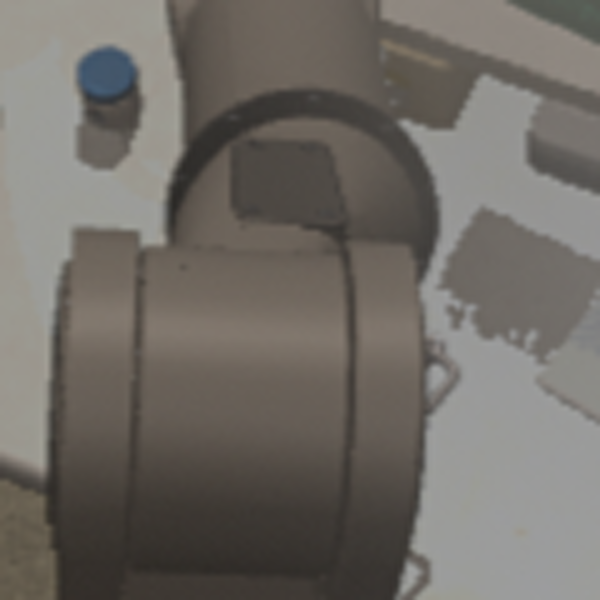

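The lock is held 119.5 mm up with the tail top at z≈0.1515 (expected 0.152). It is nearly level, with the shackle out and the clamp tipped back. Handing in.

```bash
python3 -c "
from workcell import workorder,ctrl
print(workorder.job_done()); print(ctrl.get_state()['clock'])"
```

```text
the job is handed in; nothing more can be done
None
the job is handed in; nothing more can be done
```

The job is done and handed in at about 20 s. I swung the clamp arm onto the tail and turned the dial clockwise about 1.26 rad to the red mark. I then pulled the shackle out, swung the clamp arm back to its stop and lifted the lock by its dial bar. I finished holding it about 12 cm up, and nothing else on the bench was touched.

**What the last checks showed:**
- **Dial:** after the turn the pointer was within about 0.01 rad of the mark. It still pointed at the red mark just before the lift.
- **Shackle:** it moved about 23 mm by depth and came up against its stop at 17 N. It still looked out in the final scene picture, but I did not measure it again after the lift.
- **Lift:** the tool rose 119.5 mm. The tail top read z = 0.1515 m against 0.152 m expected.
- **Level:** a fit to the tail showed about 3° of apparent slope, probably from edge points in the fit. A similar fit to the body top was unusable because other surfaces got into it, so I can only say the lock is level to within about 3°.
- **Clamp arm:** it was seen tipped fully back in the final wrist picture.

**One reading disagreed with the description:** the dial first read about 1.26 rad, which is between clicks rather than on one. I turned it by the measured angle rather than by counting clicks.

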